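Line up truck kingpins by length

TASK

Before the truck rebuild, stand the four steel kingpins head down in the middle of the four round seats of the blue holder, one on each seat, in order of length: the shortest on the seat next to the glass spice jar and the longest at the far end of the row. Leave the jar standing where it is.

Things in the scene. Friction and masses are not known exactly. Their poses are not given: they have to be found in the camera images.
- kingpin_44: The shortest of four loose plain steel kingpins, 44 mm long overall, standing head down on the cutting board: flat round head 30 mm diameter and 8 mm thick at the bottom, then a round threaded shank 12 mm diameter straight up to the top. It weighs roughly 50 to 120 g. Origin: centre of the underside of the head; z runs up the shank. Apart from length the four look alike.
- kingpin_57: The second shortest of four loose plain steel kingpins, 57 mm long overall, standing head down on the cutting board: flat round head 30 mm diameter and 8 mm thick at the bottom, then a round threaded shank 12 mm diameter straight up to the top. It weighs roughly 50 to 120 g. Origin: centre of the underside of the head; z runs up the shank. Apart from length the four look alike.
- kingpin_70: The second longest of four loose plain steel kingpins, 70 mm long overall, standing head down on the cutting board: flat round head 30 mm diameter and 8 mm thick at the bottom, then a round threaded shank 12 mm diameter straight up to the top. It weighs roughly 50 to 120 g. Origin: centre of the underside of the head; z runs up the shank. Apart from length the four look alike.
- kingpin_83: The longest of four loose plain steel kingpins, 83 mm long overall, standing head down on the cutting board: flat round head 30 mm diameter and 8 mm thick at the bottom, then a round threaded shank 12 mm diameter straight up to the top. It weighs roughly 50 to 120 g. Origin: centre of the underside of the head; z runs up the shank. Apart from length the four look alike.
- seat_a: Round flat aluminium seat, 46 mm diameter, 2 mm high with an engraved circle, number 1 of four fixed in a straight row, 75 mm apart in the order a, b, c, d, on a flat blue silicone strip (60 x 285 x 6 mm). Fixed. Origin: centre of its underside; its top, on which a kingpin stands, is 2 mm higher (about 23 mm above the work surface; the cutting board top is at 15 mm). y runs along the row from a towards d, z up.
- seat_b: Round flat aluminium seat, 46 mm diameter, 2 mm high with an engraved circle, number 2 of four fixed in a straight row, 75 mm apart in the order a, b, c, d, on a flat blue silicone strip (60 x 285 x 6 mm). Fixed. Origin: centre of its underside; its top, on which a kingpin stands, is 2 mm higher (about 23 mm above the work surface; the cutting board top is at 15 mm). y runs along the row from a towards d, z up.
- seat_c: Round flat aluminium seat, 46 mm diameter, 2 mm high with an engraved circle, number 3 of four fixed in a straight row, 75 mm apart in the order a, b, c, d, on a flat blue silicone strip (60 x 285 x 6 mm). Fixed. Origin: centre of its underside; its top, on which a kingpin stands, is 2 mm higher (about 23 mm above the work surface; the cutting board top is at 15 mm). y runs along the row from a towards d, z up.
- seat_d: Round flat aluminium seat, 46 mm diameter, 2 mm high with an engraved circle, number 4 of four fixed in a straight row, 75 mm apart in the order a, b, c, d, on a flat blue silicone strip (60 x 285 x 6 mm). Fixed. Origin: centre of its underside; its top, on which a kingpin stands, is 2 mm higher (about 23 mm above the work surface; the cutting board top is at 15 mm). y runs along the row from a towards d, z up.
- jar: Glass spice jar with black twist cap, 44 mm diameter, 85 mm tall, standing loose on the board about 80 mm beyond one end seat of the row, in line with it (at seat a or at seat d; a white wheel, 52 mm diameter and 32 mm high, lies at the other end). It marks the end where the shortest kingpin belongs. Origin: centre of its underside. z up.

How it is judged (in metres and radians):
At the end, for the whole second after the job is handed in: Each kingpin stands head down on its own seat, its axis within 12 mm of the seat's centre and within 0.1 rad of upright, its head resting on the seat and at rest (below 0.02 m/s); counted from the jar's end the lengths are 44, 57, 70, 83 mm (((horizontal distance between jar and seat_a below 0.115 m and horizontal distance between kingpin_44 and seat_a below 0.012 m and z of kingpin_44 in the frame of seat_a between -0.002 and 0.006 m and horizontal distance between kingpin_57 and seat_b below 0.012 m and z of kingpin_57 in the frame of seat_b between -0.002 and 0.006 m and horizontal distance between kingpin_70 and seat_c below 0.012 m and z of kingpin_70 in the frame of seat_c between -0.002 and 0.006 m and horizontal distance between kingpin_83 and seat_d below 0.012 m and z of kingpin_83 in the frame of seat_d between -0.002 and 0.006 m) or (horizontal distance between jar and seat_d below 0.115 m and horizontal distance between kingpin_44 and seat_d below 0.012 m and z of kingpin_44 in the frame of seat_d between -0.002 and 0.006 m and horizontal distance between kingpin_57 and seat_c below 0.012 m and z of kingpin_57 in the frame of seat_c between -0.002 and 0.006 m and horizontal distance between kingpin_70 and seat_b below 0.012 m and z of kingpin_70 in the frame of seat_b between -0.002 and 0.006 m and horizontal distance between kingpin_83 and seat_a below 0.012 m and z of kingpin_83 in the frame of seat_a between -0.002 and 0.006 m)) and angle between each of kingpin_44, kingpin_57, kingpin_70, kingpin_83's own z axis and vertical below 0.1 rad and linear speed of each of kingpin_44, kingpin_57, kingpin_70, kingpin_83 below 0.02 m/s); the robot touches nothing.
It fails at once if the spice jar is shifted by more than 20 mm or tipped by more than 0.2 rad (distance of jar from where it was at the start of the episode above 0.02 m or angle between jar's own z axis and vertical above 0.2 rad).
It also fails if it takes over 115 s, if anything falls off the work surface, if the arm or the gripper's body presses on something with over 40 N, if the wrist force passes 120 N, or if a joint passes its speed limit or range.

ROBOT

A 6-joint arm with a two-finger parallel gripper is mounted at the origin on the work surface. World frame = base frame: x ahead of the robot, y to its left, z up, the work surface at z = 0. Lengths are in mm, angles in rad, forces in N, time in s.
With the tool pointing down it reaches from about 275 to 1000 mm from the base axis. Payload 8.4 kg.
Tool frame: the origin (TCP) lies on the centre line of the jaws, within the pads' length; the fingertips stand 22 mm ahead of it and the grasp point (between the pads) lies 3 mm ahead of it; z points along the fingers, y is the direction in which the jaws open and shut (so a half turn about z gives the same grasp; the last joint's range is limited). The gripper opens to 85 mm and grips with 20 to 120 N. Pads are 22 mm wide; open, the fingers measure 114 mm over their backs; the gripper's body (76 mm by 85 mm) begins 54 mm behind the grasp point. The pads swing forward as they close: fully open they stand 13 mm farther back than shut.
Start: joints at [1.173, 0.353, 1.633, -0, 1.155, -0.002], TCP at [240.965, 576.683, 253.281] pointing down, gripper open.
Joint ranges: [-2.63, 2.63], [-0.92, 2.1], [0.06, 2.66], [-1.3, 4.44], [0, 2.69], [-3.02, 3.02]. Speed limits (rad/s): [2.22, 2.22, 2.79, 3.14, 3.14, 3.14].

INTERFACE

Orientations are given as [roll, pitch, yaw] about the fixed x, y, z axes, in that order (R = Rz(yaw) Ry(pitch) Rx(roll)).
In Python, from rig import r gives the robot as it stands.
- The arm moves only by the tool carry_out, never from a script. Its argument "rows" is text: rows parted by semicolons, each of 5 numbers parted by spaces: the opening, from 0 (shut) to 1 (fully open), then the shift along the tool's x, y, z in units of 30 mm (1.0 is 30 mm), then the turn about the tool's z in units of 8 degrees (1.0 is 8 degrees). A call has 1 to 12 rows; each row shifts and turns the commanded pose from where the row before left it, along the tool's axes as they then stand; what a row does not reach is not made up. A row lasts 1/8 s, in which the tool goes at most 62.5 mm and 10.7 degrees, less where a joint would pass 70% of its speed; a pose out of reach is approached as far as the arm can. A call is refused whole if a number of a shift passes 1 or a number of a turn 1, either way. A call with a gripper value outside its range is refused whole. The fingers move at their own pace and stop on an object; "newtons" is the grip in N (left out, the last holds). Time passes only in rows, so rows that do not move let the fingers close. It gives the time, the measured TCP pose, the force and the opening at its end, in the units of the state.
- r.sense(): the state, without advancing time (a new reading comes with each control period).
- r.grab_frame(name): name is "side" or "top" or "wrist"; returns the picture (420x560x3 uint8, blue, green, red); there is no depth.
- r.get_calibration(name): a dict with "intrinsics" (3x3 intrinsics, pixels), "position" and "rotation" of the camera in the world. Camera axes: x right, y up, looking along -z (the intrinsics and any distortion apply to the point x, -y, -z); pixel columns grow to the right and rows downward; lengths in mm; the calibration is good to about 2 mm. The wrist camera is an equidistant fisheye: a pixel r from the principal point sees the ray r / f radians off the axis. A picture is of the moment at which its call begins: read the wrist's pose just before it. get_calibration takes no time and is no camera call; for the wrist camera it gives the pose at the moment of the call.
- r.sign_off(): hands the job in, once; it reports no verdict.
The state is a dict: "clock": time; "qpos": joint angles; "qvel": joint speeds; "joint_efforts": joint torques, N m; "eef_pos": TCP position; "tcp_rot": TCP orientation; "contact_force": force on the tool from outside, world axes, zero at the start; "wrist_torque": the same for the moment, N m; "opening": opening from 0.0 (shut) to 1.0 (fully open).
Only numpy, scipy, OpenCV 4.12 (cv2) and the standard library are available. Lean on these libraries where they do the work, as an engineer would, in place of code of your own. Each camera call takes 0.05 s, during which the arm holds its last target.

## Working session

There is one attempt and no reset: what is moved stays moved. The work goes in short steps, Python scripts to look and compute and a tool call to move; the robot and the scene stay as the last step left them, time stands still between calls to the robot, and variables do not carry over. Pictures are saved under pics/ and viewed, and the job is handed in when it is done.

Besides the shell and the picture viewer there is one more tool, called as name(argument=value, ...) on one line, values as JSON. carry_out: Moves the arm, as the interface text tells. Its arguments: {"type":"object","properties":{"rows":{"type":"string"},"newtons":{"type":"number"}},"required":["rows"]}

```bash
mkdir -p pics; ls
python3 - <<'E'
from rig import r
import cv2
s=r.sense();print(s)
for n in("side","top","wrist"):
    c=r.get_calibration(n);print(n,c)
    cv2.imwrite(f"pics/{n}0.png",r.grab_frame(n))
E
```

```text
pics
{'clock': 0.0, 'qpos': array([ 1.17260417e+00,  3.53637662e-01,  1.63413008e+00,  1.41862276e-05,
        1.15520752e+00, -2.38402285e-03]), 'qvel': array([ 0.00116096, -0.00026266,  0.00169892,  0.00142294, -0.00039745,
        0.00100576]), 'joint_efforts': array([ 2.06804078e-03, -6.05237246e+01, -3.42077780e+01,  4.07385814e-04,
        9.13798925e-03, -2.49774388e-05]), 'eef_pos': array([240.78552653, 576.27333523, 252.56994687]), 'tcp_rot': array([-3.14021007e+00, -1.62668893e-05,  2.74577877e+00]), 'contact_force': array([-0.16645696, -0.02711517,  0.74577486]), 'wrist_torque': array([0.00118067, 0.00922347, 0.02198593]), 'opening': 0.9973891905222259}
side {'intrinsics': array([[419.46501286,   0.        , 280.57787447],
       [  0.        , 419.46501286, 209.31046227],
       [  0.        ,   0.        ,   1.        ]]), 'position': array([172.93152999, 358.50250969, 601.14865884]), 'rotation': array([ 0.75108728, -0.00448907, -2.30749621])}
top {'intrinsics': array([[546.99154876,   0.        , 282.78066708],
       [  0.        , 546.99154876, 208.45661759],
       [  0.        ,   0.        ,   1.        ]]), 'position': array([ 388.96591301,   13.24080119, 1169.44917496]), 'rotation': array([ 1.63259597e-01,  3.91534923e-04, -1.56911206e+00])}
wrist {'intrinsics': array([[325.1922621 ,   0.        , 277.18751073],
       [  0.        , 325.1922621 , 211.72800924],
       [  0.        ,   0.        ,   1.        ]]), 'position': array([179.6208963 , 601.48857143, 371.94067353]), 'rotation': array([-0.26332603,  0.00134158,  1.17530368])}
```

View pics/side0.png

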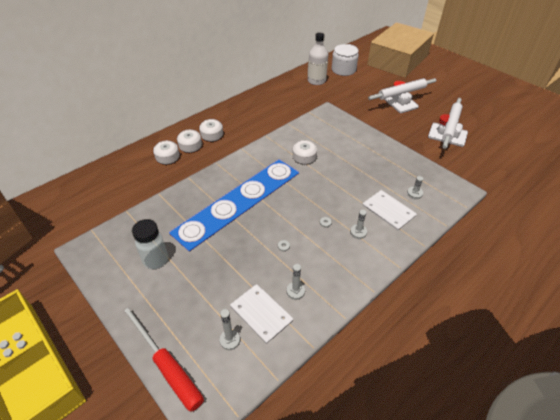

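View pics/top0.png

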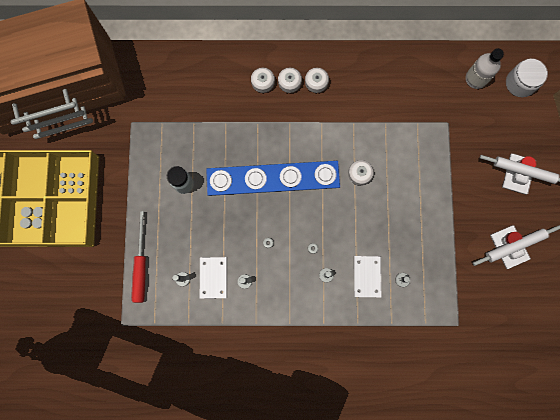

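View pics/wrist0.png

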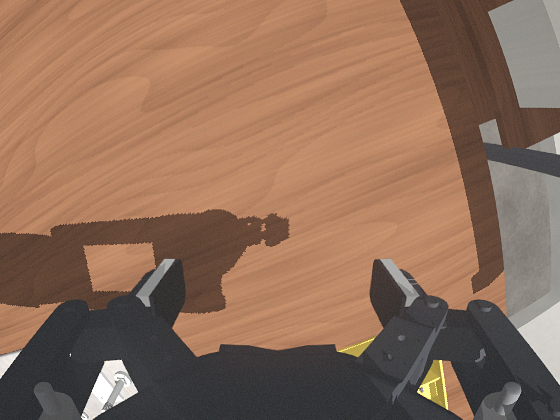

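```bash
cat > h.py <<'E'
import numpy as np,cv2
from scipy.spatial.transform import Rotation as R
from rig import r
def ray(n,u,v,c=None):
    c=c or r.get_calibration(n);K=c['intrinsics']
    a=(u-K[0,2])/K[0,0];b=(v-K[1,2])/K[1,1]
    if n=='wrist':
        t=np.hypot(a,b);s=np.sin(t)/t if t>1e-9 else 1
        d=np.array([a*s,-b*s,-np.cos(t)])
    else: d=np.array([a,-b,-1.])
    return np.array(c['position']),R.from_euler('xyz',c['rotation']).apply(d)
def plane(n,u,v,z,c=None):
    p,d=ray(n,u,v,c);return p+d*(z-p[2])/d[2]
def proj(n,P,c=None):
    c=c or r.get_calibration(n);K=c['intrinsics']
    q=R.from_euler('xyz',c['rotation']).inv().apply(np.array(P)-c['position'])
    q=np.array([q[0],-q[1],-q[2]])
    if n=='wrist':
        t=np.arctan2(np.hypot(q[0],q[1]),q[2]);q=np.array([q[0],q[1],0])/np.hypot(q[0],q[1])*t
        return K[:2,:2]@q[:2]+K[:2,2]
    return (K@q/q[2])[:2]
E
python3 - <<'E'
from h import *
for n in("top","side"):
    im=cv2.imread(f"pics/{n}0.png");hsv=cv2.cvtColor(im,cv2.COLOR_BGR2HSV)
    m=cv2.inRange(hsv,(105,150,80),(125,255,255))
    cs,_=cv2.findContours(m,cv2.RETR_EXTERNAL,cv2.CHAIN_APPROX_NONE)
    c=max(cs,key=cv2.contourArea);f=np.zeros_like(m);cv2.drawContours(f,[cv2.convexHull(c)],-1,255,-1)
    w=cv2.bitwise_and(f,cv2.bitwise_not(m));w=cv2.morphologyEx(w,cv2.MORPH_OPEN,np.ones((5,5)))
    cs,_=cv2.findContours(w,cv2.RETR_EXTERNAL,cv2.CHAIN_APPROX_NONE)
    for c in cs:
        if cv2.contourArea(c)<100:continue
        e=cv2.fitEllipse(c);print(n,np.round(e[0],1),np.round(e[1],1),plane(n,*e[0],23).round(1))
im=cv2.imread("pics/top0.png")
t=[cv2.resize(im[250:310,x:x+70],None,fx=5,fy=5,interpolation=2) for x in(160,220,300,375)]
cv2.imwrite("pics/tz.png",np.vstack([np.hstack(t[:2]),np.hstack(t[2:])]))
im=cv2.imread("pics/side0.png")
t=[cv2.resize(im[y:y+60,x:x+60],None,fx=5,fy=5,interpolation=2) for x,y in((195,295),(265,250),(330,195),(385,160))]
cv2.imwrite("pics/sz.png",np.vstack([np.hstack(t[:2]),np.hstack(t[2:])]))
E
```

```text
top [220.4 180.2] [20.6 21.8] [639.  147.8  23. ]
top [255.4 178.1] [20.5 21.6] [643.6  72.9  23. ]
top [290.3 176.1] [20.6 21.7] [648.2  -2.   23. ]
top [325. 174.] [20.8 21.1] [652.9 -76.5  23. ]
side [191.3 230.7] [21.1 27.8] [639.3 148.6  23. ]
side [223.2 209. ] [19.9 25.9] [643.9  73.8  23. ]
side [252. 189.] [18.3 24.7] [649.3  -0.9  23. ]
side [278.6 172.9] [11.9 25.9] [649.3 -71.6  23. ]
```

View pics/tz.png

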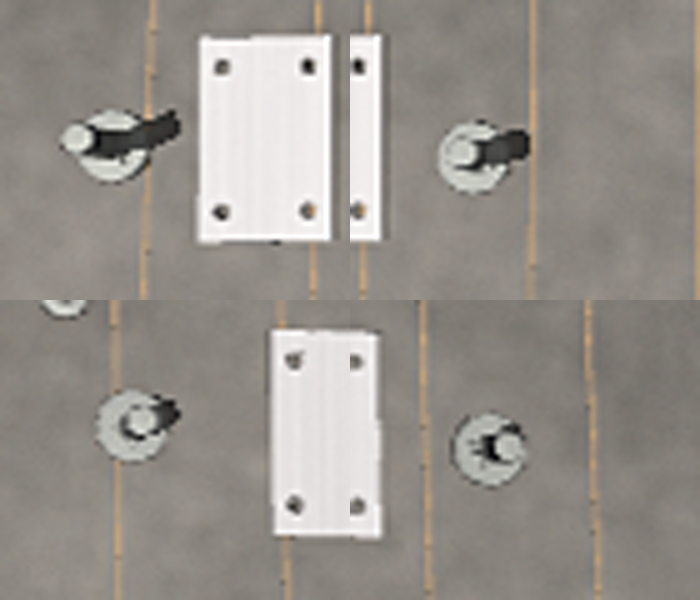

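View pics/sz.png

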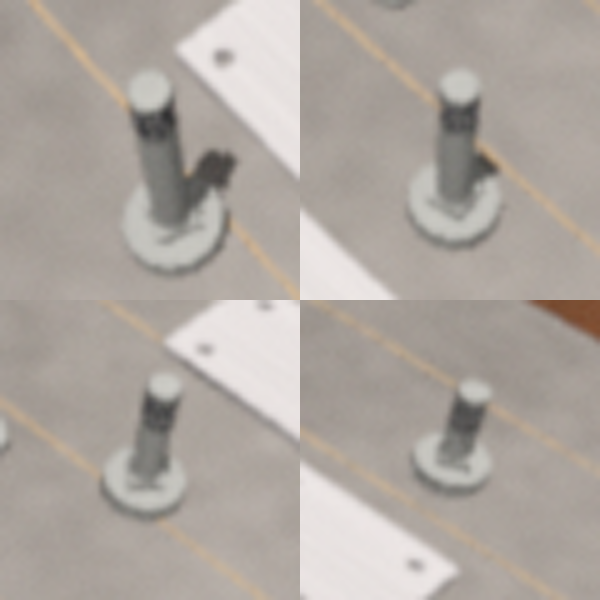

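Run:
```python
from h import *
T=[((175.6,277.6),(182.8,279.2)),((242.6,280.4),(244.6,281.4)),((327.6,274.6),(326.4,275)),((406.6,279.2),(403,280))]
S=[((225.2,313),(230,339)),((297,267),(296,289.6)),((363,212.4),(359,230.6)),((419.8,178),(415.4,192))]
for t,s in zip(T,S):
    p,d=ray('top',*t[0]);q,e=ray('side',*s[0])
    x=np.linalg.lstsq(np.c_[d,-e],q-p,rcond=None)[0]
    a,b=p+d*x[0],q+e*x[1];L=(a[2]+b[2])/2-15
    print('tri',a.round(1),b.round(1),'headT',plane('top',*t[1],23).round(1),'headS',plane('side',*s[1],23).round(1))
    for L in(44,57,70,83):print(L,plane('top',*t[0],15+L)[:2].round(1),plane('side',*s[0],15+L)[:2].round(1))
print(plane('top',178,176,100),plane('top',186,188,15))
```

```text
tri [428.9 222.4  96.8] [429.3 222.8  96.9] headT [428.3 221.7  23. ] headS [428.3 223.3  23. ]
44 [430.3 229.8] [448.5 212.6]
57 [429.8 227.2] [441.9 216.1]
70 [429.3 224.7] [435.3 219.6]
83 [428.8 222.2] [428.7 223.1]
tri [424.1  92.8  84.2] [425.1  93.6  84.3] headT [424.   93.1  23. ] headS [424.3  93.7  23. ]
44 [424.9  94.7] [437.4  80.6]
57 [424.5  93.7] [431.   87.3]
70 [424.1  92.7] [424.7  93.9]
83 [423.7  91.8] [418.4 100.6]
tri [436.2 -75.6  72.5] [437.  -75.1  72.5] headT [437.5 -77.1  23. ] headS [437.6 -75.9  23. ]
44 [436.8 -76.7] [443.8 -86.1]
57 [436.2 -75.6] [437.3 -75.5]
70 [435.7 -74.5] [430.8 -64.8]
83 [435.1 -73.5] [424.3 -54.1]
tri [ 427.8 -235.6   59.5] [ 429.1 -234.9   59.4] headT [ 427.5 -236.2   23. ] headS [ 428.3 -234.3   23. ]
44 [ 427.9 -235.7] [ 429.3 -235.4]
57 [ 427.4 -232.8] [ 423.1 -221.1]
70 [ 427.  -229.8] [ 417.  -206.9]
83 [ 426.5 -226.9] [ 410.9 -192.6]
[630.61881142 223.75482515 100.        ] [623.41902711 222.3983941   15.        ]
```

The top view shows the jar at pixel (178,180), left (+y), and the wheel at the right. The pins stand at (183,279), (245,281), (326,275) and (403,280), which triangulate to lengths of 83, 70, 57 and 44 mm. The side view agrees to about 1 mm. The first move turns the tool so the jaws open along world x.

carry_out(rows="1 0 0 0 1;1 0 0 0 1;1 0 0 0 1;1 0 0 0 1;1 0 0 0 1;1 0 0 0 1;1 0 0 0 1;1 0 0 0 1;1 0 0 0 0.41;1 0 0 0 0", newtons=50)

```text
clock: 1.4
eef_pos: [240.9, 576.5, 253.0]
tcp_rot: [-3.141, 0.0, 1.572]
contact_force: [0.0, 0.3, 0.5]
opening: 0.998
```

carry_out(rows="1 -0.98 0.52 0.29 0;1 -0.98 0.52 0.29 0;1 -0.98 0.52 0.29 0;1 -0.98 0.52 0.29 0;1 -0.98 0.52 0.29 0;1 -0.98 0.52 0.29 0;1 -0.98 0.52 0.29 0;1 -0.98 0.52 0.29 0;1 -0.98 0.52 0.29 0;1 -0.98 0.52 0.29 0;1 -1 0.52 0.29 0;1 0 0 0 0")

```text
clock: 2.9
eef_pos: [413.0, 251.1, 157.0]
tcp_rot: [-3.141, 0.001, 1.571]
contact_force: [-0.6, 0.2, 0.9]
opening: 0.997
```

carry_out(rows="1 -0.94 0.52 0 0;1 0 0 0 0;1 0 0 0 0;1 0 0 0 0")

```text
clock: 3.4
eef_pos: [428.1, 225.4, 157.7]
tcp_rot: [3.142, -0.0, 1.573]
contact_force: [0.1, 0.6, 0.5]
opening: 0.998
```

Run:
```python
from h import *
s=r.sense();print(s['eef_pos'],s['tcp_rot'])
c=r.get_calibration('wrist');im=r.grab_frame('wrist');print(c)
print(proj('wrist',(428.6,222.7,98),c),proj('wrist',(428.6,222.7,23),c))
cv2.imwrite('pics/w1.png',im)
```

```text
[428.05803296 225.40104924 157.66130756] [ 3.14158740e+00 -2.07762984e-04  1.57258616e+00]
{'intrinsics': array([[325.1922621 ,   0.        , 277.18751073],
       [  0.        , 325.1922621 , 211.72800924],
       [  0.        ,   0.        ,   1.        ]]), 'position': array([427.4759505 , 290.88950676, 276.99364951]), 'rotation': array([-0.26341326,  0.00036833,  0.00208183])}
[278.96976772 244.43687287] [278.51756466 211.36372785]
```

View pics/w1.png

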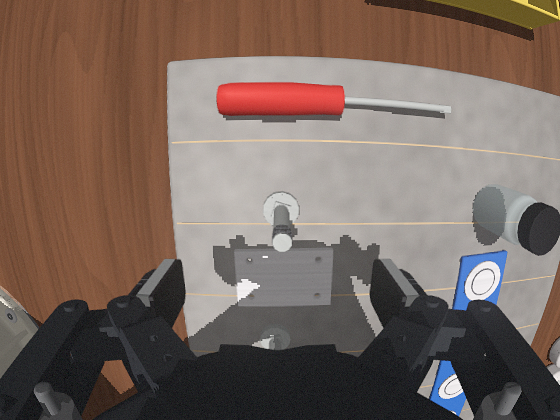

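The wrist view shows the 83 mm pin's top at (282,241) and its head at (281,209). That is within about 2 mm of my prediction. Next I go down and grasp it.

carry_out(rows="1 -0.06 0.04 0.9 0;1 0 0 0.9 0;1 0 0 0.6 0;1 0 0 0.42 0;1 0 0 0 0;0 0 0 0 0;0 0 0 0 0;0 0 0 0 0;0 0 0 0 0;0 0 0 0 0;0 0 0 0 0")

```text
clock: 4.82
eef_pos: [429.8, 222.9, 73.2]
tcp_rot: [3.141, -0.0, 1.572]
contact_force: [-0.8, -0.5, 3.1]
opening: 0.125
```

carry_out(rows="0 0 0 -0.5 0;0 0 0 -1 0;0 -0.6 0.45 -0.5 0;0 -0.95 0.7 0 0;0 -0.95 0.7 0 0;0 -0.95 0.7 0 0;0 -0.95 0.7 0 0;0 -0.95 0.7 0 0;0 -0.95 0.7 0 0;0 -0.95 0.7 0 0;0 -0.95 0.7 0 0;0 -0.95 0.7 0 0")

```text
clock: 6.32
eef_pos: [632.8, -52.5, 133.8]
tcp_rot: [3.142, -0.0, 1.571]
contact_force: [1.6, 1.1, -0.8]
opening: 0.127
```

carry_out(rows="0 -0.6 0.5 0 0;0 -0.22 0.21 0 0;0 0 0 0 0;0 0 0 0 0;0 0 0 0 0")

```text
clock: 6.95
eef_pos: [653.1, -75.3, 133.1]
tcp_rot: [-3.141, -0.0, 1.572]
contact_force: [0.3, 0.4, -0.9]
opening: 0.124
```

Run:
```python
from h import *
s=r.sense();print(s['eef_pos'],s['tcp_rot'],s['contact_force'],s['opening'])
c=r.get_calibration('wrist');im=r.grab_frame('wrist')
cv2.imwrite('pics/w2.png',im)
im=r.grab_frame('side');cv2.imwrite('pics/s2.png',cv2.resize(im[90:240,160:360],None,fx=4,fy=4,interpolation=2))
```

```text
[653.14957086 -75.33517014 133.05864503] [-3.14117557e+00 -1.42060200e-04  1.57232749e+00] [ 0.26034127  0.40825324 -0.93739647] 0.12366009492236979
```

View pics/w2.png

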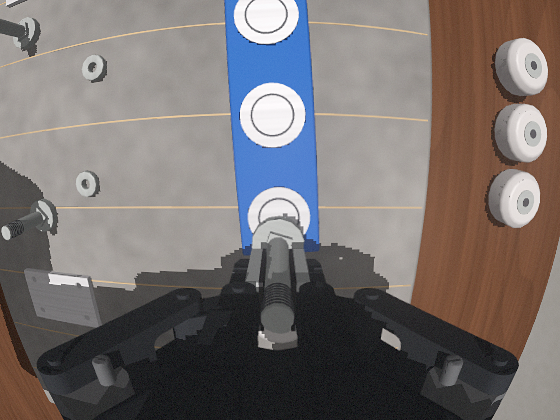

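View pics/s2.png

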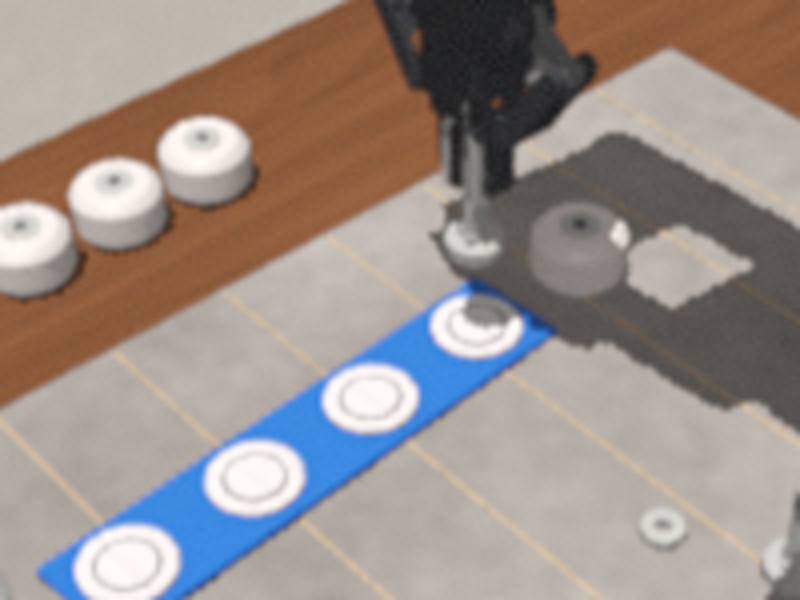

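The wrist view shows the held pin's head at about (278,235), lined up with seat d, whose centre column is about 279. Lowering it now.

carry_out(rows="0 0 0 0.7 0;0 0 0 0.5 0;0 0 0 0.3 0;0 0 0 0.14 0;0 0 0 0.06 0;0 0 0 0 0;0 0 0 0 0")

```text
clock: 7.92
eef_pos: [653.9, -76.2, 82.5]
tcp_rot: [3.141, 0.0, 1.572]
contact_force: [0.2, -0.2, -1.1]
opening: 0.123
```

carry_out(rows="0 0 0 0.03 0;0 0 0 0.02 0;0 0 0 0 0;0 0 0 0 0")

```text
clock: 8.43
eef_pos: [654.0, -76.2, 81.2]
tcp_rot: [3.141, 0.0, 1.572]
contact_force: [-1.3, 0.4, 6.3]
opening: 0.125
```

carry_out(rows="0.3 0 0 0 0;0.6 0 0 0 0;1 0 0 0 0;1 0 0 0 0;1 0 0 -0.5 0;1 0 0 -1 0;1 0 0 -1 0;1 0.4 -0.6 0 0;1 0.75 -1 0 0;1 0.75 -1 0 0;1 0.75 -1 0 0;1 0.75 -1 0 0")

```text
clock: 9.93
eef_pos: [515.0, 26.4, 156.6]
tcp_rot: [3.14, -0.0, 1.571]
contact_force: [0.3, 0.4, -0.3]
opening: 1.002
```

carry_out(rows="1 0.75 -1 0 0;1 0.75 -1 0 0;1 0.6 -0.8 0 0;1 0.15 -0.2 0 0;1 0 0 0 0;1 0 0 0 0;1 0 0 0 0")

```text
clock: 10.8
eef_pos: [426.3, 92.8, 155.5]
tcp_rot: [3.141, 0.0, 1.571]
contact_force: [1.0, 0.4, -0.3]
opening: 0.999
```

Run:
```python
from h import *
s=r.sense();print(s['eef_pos'],s['tcp_rot'],s['contact_force'],s['opening'])
c=r.get_calibration('wrist');im=r.grab_frame('wrist')
print(proj('wrist',(424.3,93.4,85),c),proj('wrist',(424.3,93.4,23),c))
cv2.imwrite('pics/w3.png',im)
im=r.grab_frame('side');cv2.imwrite('pics/s3.png',cv2.resize(im[90:240,160:360],None,fx=4,fy=4,interpolation=2))
```

```text
[426.25183863  92.83274656 155.53533958] [3.14124673e+00 3.18601952e-06 1.57074295e+00] [ 0.98216916  0.36752552 -0.25426529] 0.9988602117971922
[274.89186205 233.17565966] [275.42557875 208.0572097 ]
```

View pics/w3.png

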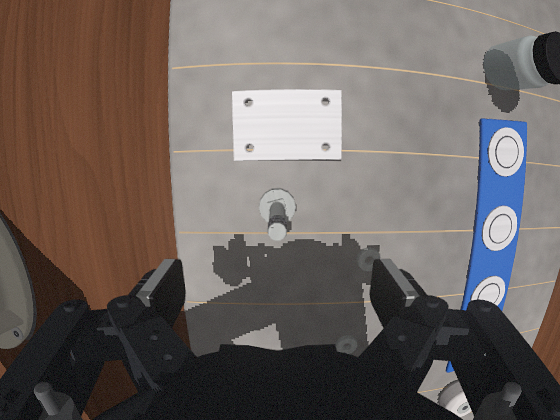

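View pics/s3.png

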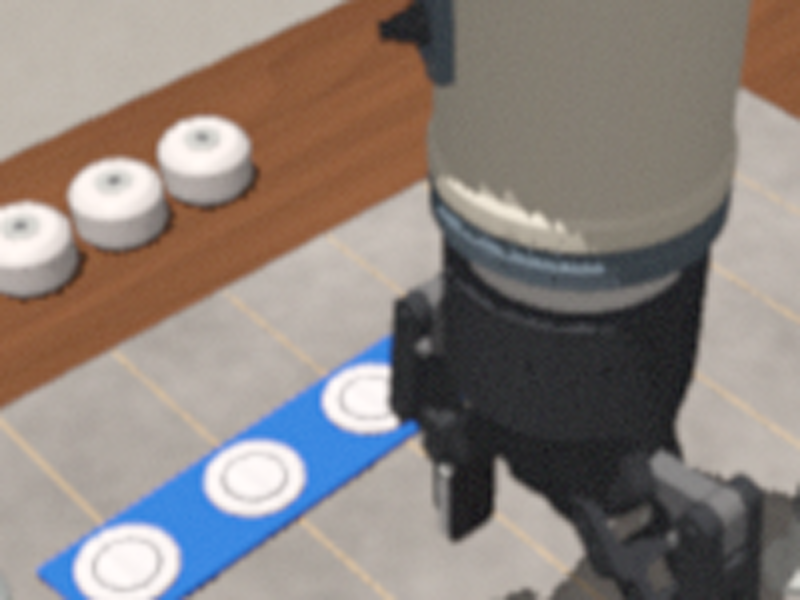

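The wrist view shows the 70 mm pin's top at (277,231), about 2 mm from prediction. Grasping it now. The arm hides seat d in the side view, so I'll check it later.

carry_out(rows="1 0.04 -0.03 0.9 0;1 0 0 0.9 0;1 0 0 0.8 0;1 0 0 0.48 0;1 0 0 0 0;0 0 0 0 0;0 0 0 0 0;0 0 0 0 0;0 0 0 0 0;0 0 0 0 0;0 0 0 0 0")

```text
clock: 12.28
eef_pos: [424.7, 94.5, 63.2]
tcp_rot: [3.141, -0.0, 1.572]
contact_force: [-1.0, 0.8, 2.4]
opening: 0.125
```

carry_out(rows="0 0 0 -0.5 0;0 0 0 -1 0;0 -0.2 0.5 -0.5 0;0 -0.42 1 0 0;0 -0.42 1 0 0;0 -0.42 1 0 0;0 -0.42 1 0 0;0 -0.42 1 0 0;0 -0.42 1 0 0;0 -0.33 0.8 0 0;0 -0.11 0.18 0 0;0 0 0 0 0")

```text
clock: 13.78
eef_pos: [648.3, -0.2, 122.6]
tcp_rot: [-3.14, -0.0, 1.571]
contact_force: [0.3, -0.4, -1.2]
opening: 0.126
```

carry_out(rows="0 0 0 0 0;0 0 0 0.6 0;0 0 0 0.5 0;0 0 0 0.35 0;0 0 0 0.15 0;0 0 0 0.08 0;0 0 0 0 0;0 0 0 0 0")

```text
clock: 14.78
eef_pos: [649.4, -0.2, 73.1]
tcp_rot: [3.141, 0.0, 1.572]
contact_force: [-0.1, -1.3, -0.7]
opening: 0.128
```

carry_out(rows="0 0 0 0.04 0;0 0 0 0.02 0;0 0 0 0 0;0 0 0 0 0")

```text
clock: 15.28
eef_pos: [649.3, -0.2, 71.3]
tcp_rot: [3.141, 0.0, 1.572]
contact_force: [-1.5, -0.2, 5.3]
opening: 0.127
```

carry_out(rows="0.3 0 0 0 0;0.6 0 0 0 0;1 0 0 0 0;1 0 0 0 0;1 0 0 -0.5 0;1 0 0 -1 0;1 0 0 -1 0;1 -0.2 -0.54 0 0;1 -0.35 -1 0 0;1 -0.35 -1 0 0;1 -0.35 -1 0 0;1 -0.35 -1 0 0")

```text
clock: 16.77
eef_pos: [512.4, -48.6, 147.0]
tcp_rot: [3.14, 0.0, 1.572]
contact_force: [0.2, -0.7, -0.6]
opening: 0.997
```

carry_out(rows="1 -0.35 -1 0 0;1 -0.35 -0.9 0 0;1 -0.21 -0.6 0 0;1 0 0 0 0;1 0 0 0 0;1 0 0 0 0")

```text
clock: 17.52
eef_pos: [439.0, -75.5, 146.0]
tcp_rot: [3.141, 0.0, 1.572]
contact_force: [0.6, -0.6, -0.9]
opening: 0.999
```

Run:
```python
from h import *
s=r.sense();print(s['eef_pos'],s['tcp_rot'],s['contact_force'],s['opening'])
c=r.get_calibration('wrist');im=r.grab_frame('wrist')
print(proj('wrist',(437,-76,72),c),proj('wrist',(437,-76,23),c))
cv2.imwrite('pics/w4.png',im)
im=r.grab_frame('top');cv2.imwrite('pics/t4.png',cv2.resize(im[130:300,160:380],None,fx=3.5,fy=3.5,interpolation=2))
```

```text
[438.97653711 -75.50906063 146.01043081] [3.14086571e+00 4.91188267e-05 1.57190888e+00] [ 0.6138359  -0.62069621 -0.92529666] 0.9993540330255999
[274.8164718  232.94956447] [275.23928853 212.43814621]
```

View pics/w4.png

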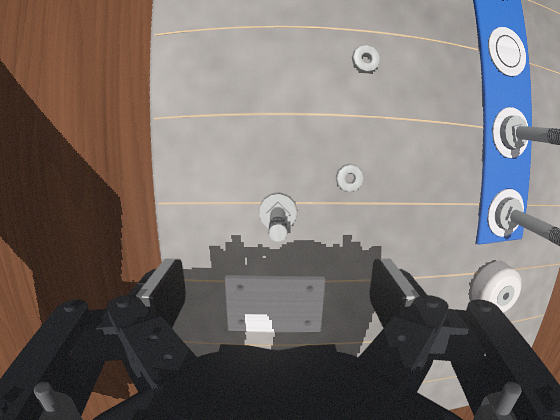

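View pics/t4.png

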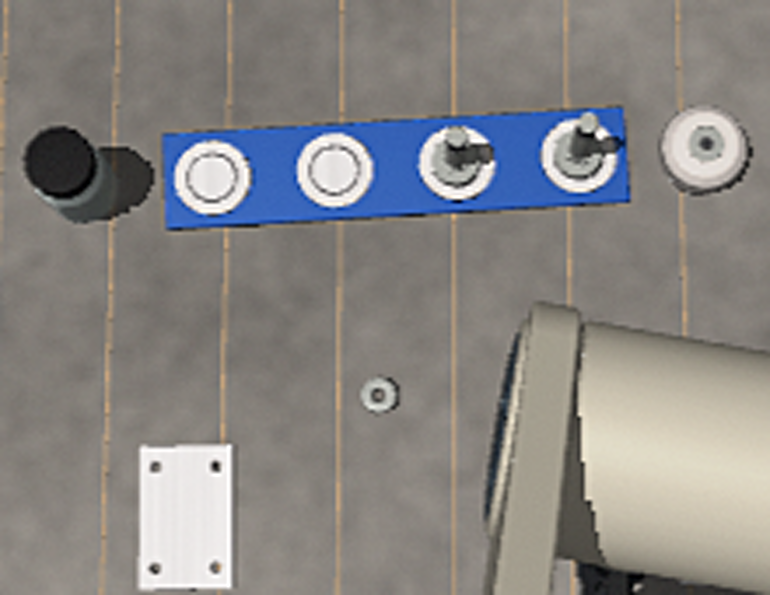

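The top view shows two pins upright and centred on seats c and d. The wrist view shows the 57 mm pin at (278,232), between the jaws.

carry_out(rows="1 0.03 -0.01 0.9 0;1 0 0 0.9 0;1 0 0 0.8 0;1 0 0 0.43 0;1 0 0 0 0;0 0 0 0 0;0 0 0 0 0;0 0 0 0 0;0 0 0 0 0;0 0 0 0 0;0 0 0 0 0")

```text
clock: 19.0
eef_pos: [437.9, -74.8, 55.3]
tcp_rot: [3.141, 0.0, 1.572]
contact_force: [-0.4, 0.1, 5.8]
opening: 0.125
```

carry_out(rows="0 0 0 -0.5 0;0 0 0 -1 0;0 0 0 -1 0;0 0.4 0.5 0 0;0 0.7 1 0 0;0 0.7 1 0 0;0 0.7 1 0 0;0 0.7 1 0 0;0 0.7 1 0 0;0 0.7 0.8 0 0;0 0.36 0.47 0 0;0 0.02 0.1 0 0")

```text
clock: 20.5
eef_pos: [643.8, 75.6, 129.2]
tcp_rot: [-3.141, 0.0, 1.573]
contact_force: [-0.3, -0.1, -1.5]
opening: 0.122
```

carry_out(rows="0 0 0 0 0;0 0 0 0.6 0;0 0 0 0.7 0;0 0 0 0.5 0;0 0 0 0.25 0;0 0 0 0.13 0;0 0 0 0 0;0 0 0 0 0")

```text
clock: 21.5
eef_pos: [644.0, 74.9, 65.2]
tcp_rot: [3.141, -0.0, 1.572]
contact_force: [-0.4, 0.9, -0.9]
opening: 0.122
```

carry_out(rows="0 0 0 0.04 0;0 0 0 0.02 0;0 0 0 0 0;0 0 0 0 0")

```text
clock: 22.0
eef_pos: [643.9, 74.8, 63.3]
tcp_rot: [3.141, -0.0, 1.572]
contact_force: [-1.9, 0.8, 5.6]
opening: 0.125
```

carry_out(rows="0.3 0 0 0 0;0.6 0 0 0 0;1 0 0 0 0;1 0 0 0 0;1 0 0 -0.5 0;1 0 0 -1 0;1 0 0 -1 0;1 -0.2 -0.8 -0.5 0;1 -0.6 -1 0 0;1 -0.9 -1 0 0;1 -0.9 -1 0 0;1 -0.9 -1 0 0")

```text
clock: 23.5
eef_pos: [499.1, -31.0, 153.9]
tcp_rot: [3.14, 0.0, 1.572]
contact_force: [-0.3, -0.8, -0.0]
opening: 1.002
```

carry_out(rows="1 -0.95 -0.9 0 0;1 -0.95 -0.75 0 0;1 -0.95 -0.5 0 0;1 -0.95 -0.2 0 0;1 -0.95 0 0 0;1 -0.95 0 0 0;1 -0.8 0 0 0;1 -0.33 0 0 0;1 0 0 0 0;1 0 0 0 0;1 0 0 0 0")

```text
clock: 24.88
eef_pos: [429.4, -234.5, 152.8]
tcp_rot: [-3.141, -0.0, 1.572]
contact_force: [0.5, 0.4, -0.1]
opening: 0.998
```

Run:
```python
from h import *
s=r.sense();print(s['eef_pos'],s['tcp_rot'],s['contact_force'],s['opening'])
c=r.get_calibration('wrist');im=r.grab_frame('wrist')
print(proj('wrist',(428.2,-235.4,59),c),proj('wrist',(428.2,-235.4,23),c))
cv2.imwrite('pics/w5.png',im)
im=r.grab_frame('top');cv2.imwrite('pics/t5.png',cv2.resize(im[130:300,160:380],None,fx=3.5,fy=3.5,interpolation=2))
```

```text
[ 429.35600847 -234.53393975  152.803504  ] [-3.14140285e+00 -1.98455010e-04  1.57238402e+00] [ 0.49367841  0.39692905 -0.0754852 ] 0.9976164033667295
[276.3341414 224.1583911] [276.47405403 210.66271132]
```

View pics/w5.png

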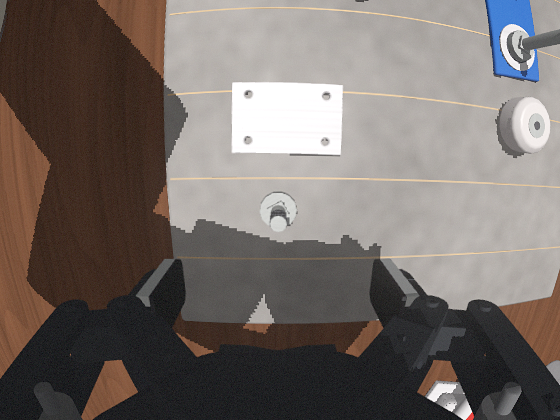

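View pics/t5.png

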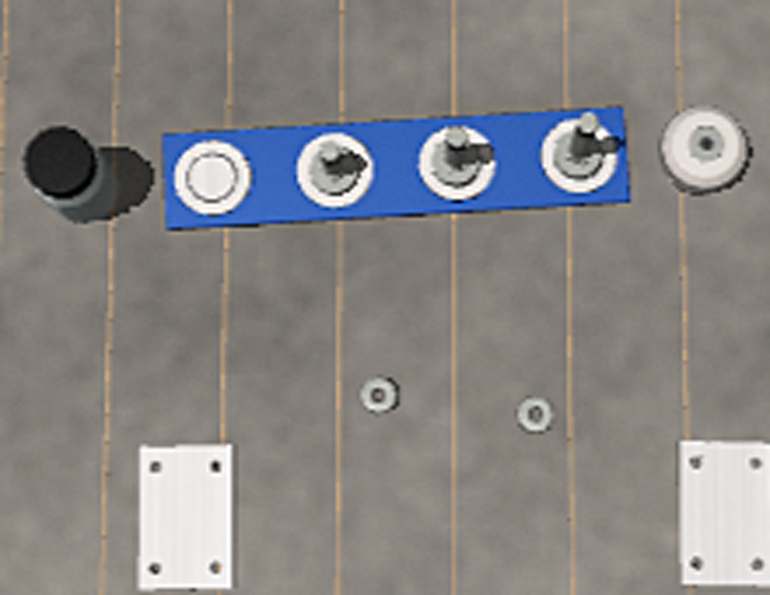

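The top view shows seats b, c and d each holding a centred pin. The wrist view shows the 44 mm pin at (278,222), centred in the jaws.

carry_out(rows="1 0.02 0 0.9 0;1 0 0 0.9 0;1 0 0 0.9 0;1 0 0 0.5 0;1 0 0 0.24 0;1 0 0 0 0;0 0 0 0 0;0 0 0 0 0;0 0 0 0 0;0 0 0 0 0;0 0 0 0 0;0 0 0 0 0")

```text
clock: 26.48
eef_pos: [429.5, -234.8, 49.9]
tcp_rot: [3.141, 0.0, 1.571]
contact_force: [-1.5, 0.3, 6.2]
opening: 0.119
```

carry_out(rows="0 0 0 -0.5 0;0 0 0 -1 0;0 0 0 -1 0;0 0.5 0 -0.8 0;0 0.9 0.2 0 0;0 0.9 0.4 0 0;0 0.9 0.5 0 0;0 0.9 0.5 0 0;0 0.9 0.5 0 0;0 0.9 0.5 0 0;0 0.9 0.5 0 0;0 0.9 0.5 0 0")

```text
clock: 27.98
eef_pos: [537.6, -2.6, 149.4]
tcp_rot: [3.141, 0.0, 1.572]
contact_force: [0.3, -0.1, -0.4]
opening: 0.126
```

carry_out(rows="0 0.9 0.5 0 0;0 0.9 0.6 0 0;0 0.9 0.6 0 0;0 0.9 0.6 0 0;0 0.9 0.6 0 0;0 0.5 0.4 0 0;0 0.09 0.1 0 0;0 0 0 0 0;0 0 0 0 0")

```text
clock: 29.1
eef_pos: [638.5, 148.2, 148.6]
tcp_rot: [-3.141, 0.0, 1.571]
contact_force: [-0.3, 0.5, -0.5]
opening: 0.124
```

Run:
```python
from h import *
s=r.sense();print(s['eef_pos'],s['tcp_rot'],s['contact_force'],s['opening'])
cv2.imwrite('pics/w6.png',r.grab_frame('wrist'))
```

```text
[638.4968336  148.24937214 148.55288952] [-3.14089300e+00  3.28163948e-04  1.57081249e+00] [-0.32047917  0.52108645 -0.5480997 ] 0.12445489025883977
```

View pics/w6.png

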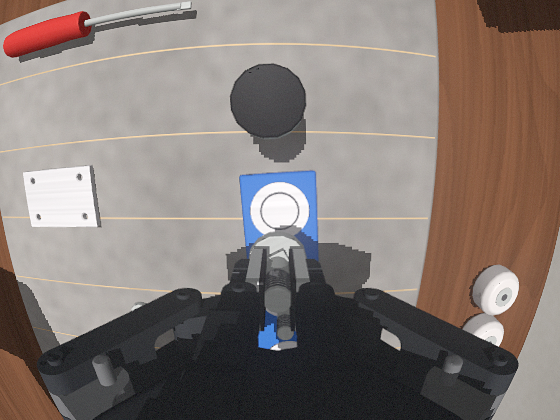

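carry_out(rows="0 0.01 0.03 0.8 0;0 0 0 0.8 0;0 0 0 0.7 0;0 0 0 0.4 0;0 0 0 0.2 0;0 0 0 0.05 0;0 0 0 0 0;0 0 0 0 0")

```text
clock: 30.15
eef_pos: [640.4, 149.6, 60.7]
tcp_rot: [3.141, -0.0, 1.572]
contact_force: [-0.7, 0.1, -1.0]
opening: 0.123
```

carry_out(rows="0 0 0 0.03 0;0 0 0 0.02 0;0 0 0 0 0;0 0 0 0 0")

```text
clock: 30.65
eef_pos: [640.0, 149.5, 58.6]
tcp_rot: [3.142, 0.0, 1.572]
contact_force: [-0.5, -0.2, -0.7]
opening: 0.126
```

carry_out(rows="0 0 0 0.03 0;0 0 0 0 0;0 0 0 0 0")

```text
clock: 31.02
eef_pos: [640.1, 149.5, 57.9]
tcp_rot: [3.141, -0.0, 1.571]
contact_force: [-0.7, -0.0, 4.1]
opening: 0.117
```

Contact reads 4 N, so I release, rise and back off toward −x.

carry_out(rows="0.3 0 0 0 0;0.6 0 0 0 0;1 0 0 0 0;1 0 0 0 0;1 0 0 -0.5 0;1 0 0 -1 0;1 0 0 -1 0;1 0 0 -1 0;1 0 -0.5 -0.5 0;1 0 -1 0 0;1 0 -1 0 0;1 0 -1 0 0")

```text
clock: 32.52
eef_pos: [532.7, 149.2, 177.6]
tcp_rot: [-3.141, 0.0, 1.572]
contact_force: [-0.1, 0.1, 0.3]
opening: 1.0
```

carry_out(rows="1 0 -1 0 0;1 0 -1 0 0;1 0 -1 0 0;1 0 -1 0 0;1 0 -0.5 0 0;1 0 0 0 0;1 0 0 0 0;1 0 0 0 0")

```text
clock: 33.52
eef_pos: [400.9, 149.4, 177.7]
tcp_rot: [3.141, -0.0, 1.571]
contact_force: [-0.4, -0.5, -0.5]
opening: 0.999
```

Run:
```python
from h import *
s=r.sense();print(s['eef_pos'],s['contact_force'],s['opening'])
im=r.grab_frame('top');t=cv2.resize(im[140:220,150:380],None,fx=3.4,fy=3.4,interpolation=2)
im=r.grab_frame('side');q=cv2.resize(im[120:280,120:340],None,fx=2,fy=2,interpolation=2)
o=np.zeros((t.shape[0]+q.shape[0],t.shape[1],3),np.uint8);o[:t.shape[0]]=t;o[t.shape[0]:,:q.shape[1]]=q
cv2.imwrite('pics/end.png',o)
S=[(639.1,148.2),(643.7,73.4),(648.5,-1.5),(652.9,-76.3)]
for (x,y),L in zip(S,(44,57,70,83)):
  print([proj(n,(x,y,z)).round(1) for n in('top','side') for z in(31,23+L)])
```

```text
[400.87860515 149.40296411 177.71202304] [-0.37552417 -0.54329653 -0.51567852] 0.9985423241887807
[array([219.8, 179.3]), array([217.8, 175.6]), array([190.9, 227.8]), array([187.7, 214.2])]
[array([254.9, 177.3]), array([253.7, 172. ]), array([223., 206.]), array([220.4, 187.2])]
[array([290.1, 175.1]), array([290.5, 168.3]), array([252.3, 186.2]), array([250.8, 162. ])]
[array([325.2, 173.2]), array([328.1, 164.7]), array([279.1, 168.1]), array([279.2, 138.6])]
```

View pics/end.png

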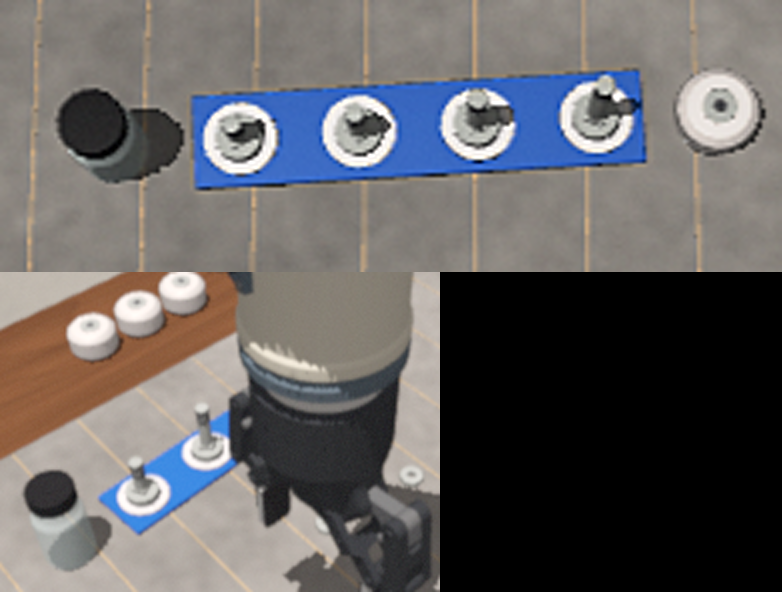

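All four pins stand upright and centred in the top view, with tops at about (219,177), (255,172), (291,169) and (328,164). These are within about 2 px of the predictions, and the jar hasn't moved.

```bash
python3 -c "
from rig import r
print(r.sign_off())"
```

```text
the job is handed in; nothing more can be done
None
```

All four kingpins stand head down on the seats. Counted from the jar's end they are 44, 57, 70 and 83 mm, and I handed the job in at about 34 s.

- **Placing:** I moved the 83 mm pin first, then 70, 57 and 44. I lowered each until the wrist force showed contact (4–6 N), then released it.
- **Last check, top view:** All four pins are upright and centred, with their tops within about 2 px (roughly 4 mm) of where a centred pin should appear. The jar looks unmoved, and the arm is well clear with no contact force.
- **What the checks missed:** In the final side view the arm hid seats c and d, so only the top view confirms those two.
- **Disagreement:** The wrist camera put the pins about 1–2 mm off from the fixed cameras, which is within the stated calibration accuracy. I set the grasps between the two readings.

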